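# Show the hidden mark to the bench camera in the swivel mirror

## Task

Give the mirror a squirt of cleaner: press the cap of the fixed cleaner bottle all the way down and let it come up again. Then turn the sprung swivel mirror by the bar on its top until the bench camera, looking at the middle of the mirror, sees in it the round mark that one of the three blue frames carries, and finish while still holding the mirror steady at that angle, because it springs back if let go. Do not knock over or shift the tape roll, the water bottle or the brush.

Things in the scene. Friction and masses are not known exactly. Their poses are not given: they have to be found in the camera images.
- rig: Pale blue inspection board, 400 x 720 x 8 mm, fixed on the table; the mirror stand, camera, cleaner bottle and frames are fixed on it. Origin at the board's underside right below the mirror's turning axis. Its x axis points away from the robot (turned up to 13 degrees), y to the left, z up; the board covers x -260 to +140 mm and y -380 to +340 mm.
- mirror (a joint): Turn of the swivel mirror about its vertical axis, rad: 0 at its rest stop, where it starts, facing roughly towards the cleaner bottle, and where a spring returns it, growing clockwise seen from above, to 2.0. Turning takes about 0.01 N m at rest and 0.016 N m more per rad. The angle wanted lies between 0.6 and 1.5.
- mirror_face (a point): Centre of the mirror's flat reflecting face, on the turning axis, 98 mm above the table. x points straight out of the reflecting face (the normal, horizontal), y along the mirror's width, z up; they turn with the mirror. Glass 70 x 70 mm in a black plate 76 wide x 78 high, 6 mm deep behind the face, top 137 mm above the table; round steel foot 72 mm across.
- mirror_bar (a point): Middle of the black grip bar on top of the mirror, on the turning axis, 169 mm above the table: 44 mm long (along y, the width of the mirror), 12 mm thick (along x), 36 mm high (151 to 187 mm above the table); only a 10 mm stem between it and the mirror plate. Axes as mirror_face; x points to the reflecting side.
- lens (a point): Front centre of the lens of the fixed black bench camera (113 mm tall), 98 mm above the table, 200 mm from the mirror's axis, on the robot's side of the mirror and right of the frames, aimed at the middle of the mirror. It sees the mark there when the mirror's normal halves the horizontal angle between the directions from mirror_face to lens and to mark.
- mark (a point): Centre of the front of the round off-white mark (34 mm across, 5 mm proud) on the mirror side of one of three otherwise alike blue frames, 98 mm above the table, 190 mm from the mirror's axis. The frames are fixed, 74 mm wide, 124 mm high, and stand in an arc on the robot's side of the mirror, to the left of the camera; the marked one may be in any of the three places.
- cap (a joint): How far the cap of the cleaner bottle is pressed, m: 0 up, 0.007 fully down. A spring brings it back; it takes 1.5 N to start and 5 N to be fully down.
- cap_top (a point): Centre of the flat top of the cap of the cleaner bottle, 171 mm above the table when up. Grey cap 34 mm across, 22 mm high with a small side nozzle, on a white bottle 58 mm across, fixed in a foot on the board, to the right of the mirror. z up: press straight down.
- tape_roll: Bystander: loose roll of blue tape, 100 mm across, 48 mm high, lying flat left of the mirror. Origin: centre of its underside.
- water_bottle: Bystander: loose water bottle, 64 mm across, 200 mm high, standing right of the cleaner bottle. Origin: centre of its underside.
- glue_brush: Bystander: loose brush about 170 mm long, lying beyond the cleaner bottle, along its own x axis. Origin: near its middle, at its underside.

How it is judged:
By the outcome, as a careful person would: the job done as asked, in the order asked, and still so for the second after the job is handed in, while the arm keeps its last pose, push and grip.
It also fails if it takes over 45 s, if anything falls off the work surface, if the arm or the gripper's body presses on something with over 40 N, if the wrist force passes 120 N, or if a joint passes its speed limit or range.

## Robot

A 6-joint arm with a two-finger parallel gripper is mounted at the origin on the work surface. World frame = base frame: x ahead of the robot, y to its left, z up, the work surface at z = 0. Lengths are in m, angles in rad, forces in N, time in s.
With the tool pointing down it reaches from about 0.35 to 0.975 m from the base axis. Payload 4.9 kg.
Tool frame: the origin (TCP) lies between the finger pads; the fingertips stand 22 mm ahead of it and the grasp point (between the pads) lies 3 mm ahead of it; z points along the fingers, y is the line along which they close (so a half turn about z gives the same grasp; the last joint's range is limited). The gripper opens to 85 mm and grips with 20 to 120 N. Pads are 22 mm wide; open, the fingers measure 114 mm over their backs; the gripper's body (76 mm by 85 mm) begins 54 mm behind the grasp point. The pads swing forward as they close: fully open they stand 13 mm farther back than shut.
Start: joints at [1.084, 0.053, 1.613, -0, 1.476, -0.119], TCP at [0.225, 0.583, 0.22] pointing down, gripper open.
Joint ranges: [-3.01, 3.01], [-1.01, 2.22], [0.06, 2.58], [-1.02, 4.17], [0.09, 2.62], [-3.14, 3.14]. Speed limits (rad/s): [2.57, 2.57, 3.14, 3.14, 3.14, 3.14].

## Interface

Orientations are given as a unit quaternion [w, x, y, z].
In Python, from plant import state, grab_frame, get_calibration, job_done, recognise, regions_of gives the robot as it stands.
- The arm moves only by the tool apply_moves, never from a script. Its argument "targets" is a list of rows, each an object with "translation": the shift along the tool's x, y, z normalised to -1 to 1, where 1 is 100 mm, a list of three; "twist": the turn about the tool's z normalised to -1 to 1, where 1 is 0.1 rad; "hand": the opening, from 0 (shut) to 1 (fully open). A call has 1 to 8 rows; each row shifts and turns the commanded pose from where the row before left it, along the tool's axes as they then stand; what a row does not reach is not made up. A row lasts 1/10 s, in which the tool goes at most 50 mm and 8.59 degrees, less where a joint would pass 70% of its speed; a pose out of reach is approached as far as the arm can. A call with a number of a shift or a turn outside -1 to 1 is refused whole. A call with a gripper value outside its range is refused whole. The fingers move at their own pace and stop on an object; the grip force is fixed at half the most. Time passes only in rows, so rows that do not move let the fingers close. It gives the time, the measured TCP pose, the force, the opening and the grip force at its end, in the units of the state.
- state(): the state, without advancing time (a new reading comes with each control period).
- grab_frame(name): name is "scene" or "top"; returns the picture (384x512x3 uint8, red, green, blue); there is no depth.
- get_calibration(name): a dict with "camera_matrix" (3x3 intrinsics, pixels), "D" ([k1, k2, p1, p2, k3] as OpenCV has them; the pictures are not rectified), "pose" (4x4, takes a point from camera to world coordinates). Camera axes: x right, y up, looking along -z (the intrinsics and any distortion apply to the point x, -y, -z); pixel columns grow to the right and rows downward; lengths in m; the calibration is good to about 2 mm. A picture is of the moment at which its call begins. get_calibration takes no time and is no camera call.
- job_done(): hands the job in; it is judged then, once.
Trained networks look in the newest picture that a camera, given by its name, has taken for a name from the list of things; names that differ only in an ending like _2 or _b are one class to them, and where a whole thing is asked for, a point or a joint stands for the part that bears it (a point fixed in the world has none). Each returns a list of dicts, best first, with "score" (0 to 1); they miss things now and then, are a little off and sometimes report something else, mostly with a low value. They report only what shows in the picture. A call takes as long as a camera call.
- recognise(camera, query): "point" ([x, y, z] in m, in world coordinates, good to about 4 mm: the middle of the surface that is visible of it).
- regions_of(camera, query): "pixels" (384x512 bool, what is visible of it).
The state is a dict: "time": time; "joint_pos": joint angles; "joint_vel": joint speeds; "joint_efforts": joint torques, N m; "tool_pos": TCP position; "tool_rot": TCP orientation; "contact_force": force on the tool from outside, world axes, zero at the start; "ft_torque": the same for the moment, N m; "gripper_width": opening from 0.0 (shut) to 1.0 (fully open); "grasp_force": force on a finger pad.
Only numpy, scipy, OpenCV 4.12 (cv2) and the standard library are available. Lean on these libraries where they do the work, as an engineer would, in place of code of your own. Each camera call takes 0.05 s, during which the arm holds its last target. There are 200 camera calls.

## Working session

There is one attempt and no reset: what is moved stays moved. The work goes in short steps, Python scripts to look and compute and a tool call to move; the robot and the scene stay as the last step left them, time stands still between calls to the robot, and variables do not carry over. Pictures are saved under pics/ and viewed, at most 10 in all, crops included, and the job is handed in when it is done.

Besides the shell and the picture viewer there is one more tool, called after "Request:" as a command line: name --argument value ..., lists and objects as JSON in quotes. apply_moves: Moves the arm, as the interface text tells. Its arguments: {"type":"object","properties":{"targets":{"type":"array"}},"required":["targets"]}

```bash
mkdir -p pics
python3 - <<'E'
from plant import *
import cv2,numpy as np
for c in("scene","top"):
    f=grab_frame(c); cv2.imwrite(f"pics/{c}0.png",f[:,:,::-1])
    K=get_calibration(c); print(c,np.round(K["camera_matrix"],1).tolist(),np.round(K["D"],4).tolist(),np.round(K["pose"],3).tolist())
    for q in("cap_top","mirror_bar","mirror_face","lens","mark","tape_roll","water_bottle","glue_brush"):
        print(c,q,[(np.round(d["point"],3).tolist(),round(d["score"],2)) for d in recognise(c,q)[:3]])
s=state();print(s["time"],s["tool_pos"],s["tool_rot"])
E
```

```text
scene [[474.5, 0.0, 255.4], [0.0, 474.5, 192.9], [0.0, 0.0, 1.0]] [-0.1203, 0.0, 0.0, 0.0, 0.0] [[0.397, -0.585, 0.707, 1.318], [0.918, 0.241, -0.316, -0.362], [0.015, 0.774, 0.632, 0.78], [0.0, 0.0, 0.0, 1.0]]
scene cap_top [([0.576, -0.174, 0.166], 0.83)]
scene mirror_bar [([0.603, 0.006, 0.153], 0.63)]
scene mirror_face [([0.604, 0.003, 0.159], 0.69)]
scene lens [([0.407, -0.157, 0.104], 0.83)]
scene mark [([0.425, 0.119, 0.084], 0.76)]
scene tape_roll [([0.634, 0.156, 0.041], 0.66)]
scene water_bottle [([0.587, -0.316, 0.115], 0.77)]
scene glue_brush [([0.691, -0.08, 0.026], 0.75), ([0.609, 0.006, 0.156], 0.55)]
top [[456.3, 0.0, 254.0], [0.0, 456.3, 192.9], [0.0, 0.0, 1.0]] [-0.0655, 0.0, 0.0, 0.0, 0.0] [[0.021, 0.992, -0.123, 0.461], [-1.0, 0.021, 0.001, -0.026], [0.004, 0.123, 0.992, 1.113], [0.0, 0.0, 0.0, 1.0]]
top cap_top [([0.569, -0.172, 0.171], 0.62)]
top mirror_bar [([0.58, 0.015, 0.178], 0.52)]
top mirror_face [([0.579, 0.016, 0.18], 0.56)]
top lens [([0.396, -0.134, 0.12], 0.6), ([0.623, 0.16, 0.058], 0.28)]
top mark [([0.416, 0.108, 0.017], 0.92), ([0.561, -0.299, 0.138], 0.75)]
top tape_roll [([0.622, 0.159, 0.06], 0.75)]
top water_bottle [([0.561, -0.303, 0.138], 0.6)]
top glue_brush [([0.687, -0.076, 0.029], 0.94), ([0.51, -0.015, 0.01], 0.24)]
0.9 [0.22473102 0.58320774 0.22045734] [1.40232776e-05 1.82860357e-01 9.83138896e-01 3.85434689e-05]
```

View pictures.

View pics/scene0.png

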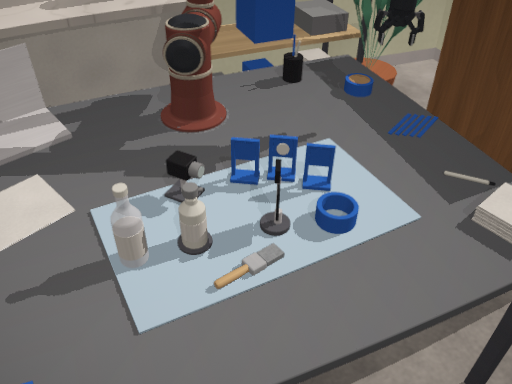

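View pics/top0.png

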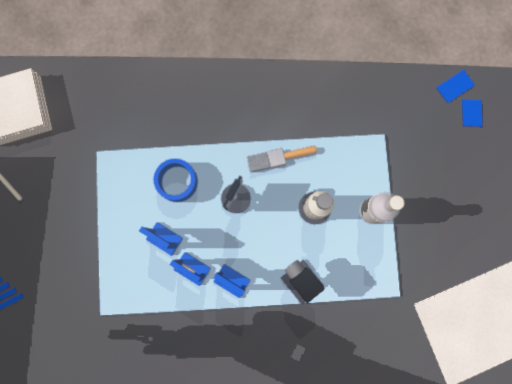

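```bash
cat > h.py <<'E'
from plant import *
import cv2,numpy as np
def plane(cam,px,z):
    K=get_calibration(cam); px=np.asarray(px,float).reshape(-1,1,2)
    u=cv2.undistortPoints(px,np.array(K["camera_matrix"],float),np.array(K["D"],float)).reshape(-1,2)
    P=np.array(K["pose"]); d=np.c_[u[:,0],-u[:,1],-np.ones(len(u))]@P[:3,:3].T
    o=P[:3,3]; return o+d*((z-o[2])/d[:,2])[:,None]
E
python3 - <<'E'
from h import *
for c in("scene","top"):
    f=cv2.imread(f"pics/{c}0.png"); h=cv2.cvtColor(f,cv2.COLOR_BGR2HSV)
    m=cv2.inRange(h,(90,30,110),(115,140,255))
    n,l,s,_=cv2.connectedComponentsWithStats(m); i=1+np.argmax(s[1:,4]); m=(l==i).astype(np.uint8)
    ct=max(cv2.findContours(m,cv2.RETR_EXTERNAL,cv2.CHAIN_APPROX_NONE)[0],key=len).reshape(-1,2)
    w=plane(c,ct,0.008)[:,:2]; r=cv2.minAreaRect(w.astype(np.float32)); print(c,r)
    b=cv2.boxPoints(r); print(np.round(b,4).tolist())
    e=np.array([b[i]-b[(i+1)%4] for i in range(2)]); L=e[np.argmax(np.linalg.norm(e,axis=1))]; L=L*np.sign(L[1]); L/=np.linalg.norm(L)
    yaw=np.arctan2(-L[0],L[1]); X=np.array([np.cos(yaw),np.sin(yaw)]);Y=np.array([-X[1],X[0]])
    o=np.array(r[0])+X*.06+Y*.02; print("yaw",np.degrees(yaw),"origin",o)
    grab_frame(c)
    for q in("mark","lens","mirror_bar","cap_top"):
        R=regions_of(c,q)
        if R:
            ys,xs=np.nonzero(R[0]["pixels"]); print(q,R[0]["score"],len(xs),xs.mean(),ys.mean(),xs.min(),xs.max(),ys.min(),ys.max())
f=cv2.imread("pics/scene0.png")[120:255,150:345]; a=cv2.resize(f,None,fx=4,fy=4,interpolation=cv2.INTER_CUBIC); cv2.imwrite("pics/sz.png",a)
f=cv2.imread("pics/top0.png")[165:305,140:345]; a=cv2.resize(f,None,fx=3.9,fy=3.9,interpolation=cv2.INTER_CUBIC); cv2.imwrite("pics/tz.png",a)
E
```

```text
scene ((0.5223202109336853, -0.008720308542251587), (0.41770654916763306, 0.7201498746871948), 4.859152793884277)
[[0.28369998931884766, 0.33239999413490295], [0.34470000863075256, -0.38519999384880066], [0.7609000205993652, -0.3497999906539917], [0.6998999714851379, 0.3677999973297119]]
yaw 4.8591514 origin [0.58041044 0.0162902 ]
mark 0.7 931 282.92266380236305 155.81203007518798 267 297 135 181
lens 0.94 1074 181.4003724394786 172.58938547486034 164 203 151 201
mirror_bar 0.51 230 277.5130434782609 181.87826086956522 275 280 159 217
cap_top 0.78 284 190.9718309859155 189.34154929577466 182 202 181 198
top ((0.5262243747711182, -0.006981581449508667), (0.40349340438842773, 0.7233887910842896), 4.729572772979736)
[[0.2953000068664551, 0.3368000090122223], [0.35499998927116394, -0.3840999901294708], [0.757099986076355, -0.3508000075817108], [0.6974999904632568, 0.3700999915599823]]
yaw 4.7295747 origin [0.58437101 0.01789749]
mark 0.93 707 190.5035360678925 267.6676096181047 170 209 253 284
lens 0.7 1103 302.0335448776065 281.4351767905712 282 323 260 302
mirror_bar 0.75 224 232.20982142857142 191.41964285714286 224 241 177 207
cap_top 0.56 218 323.5091743119266 200.19266055045873 313 332 193 208
```

View pics/sz.png

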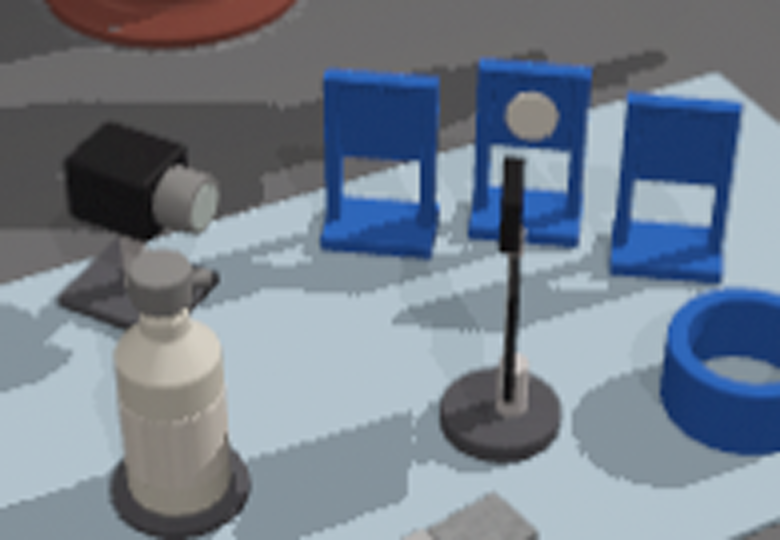

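View pics/tz.png

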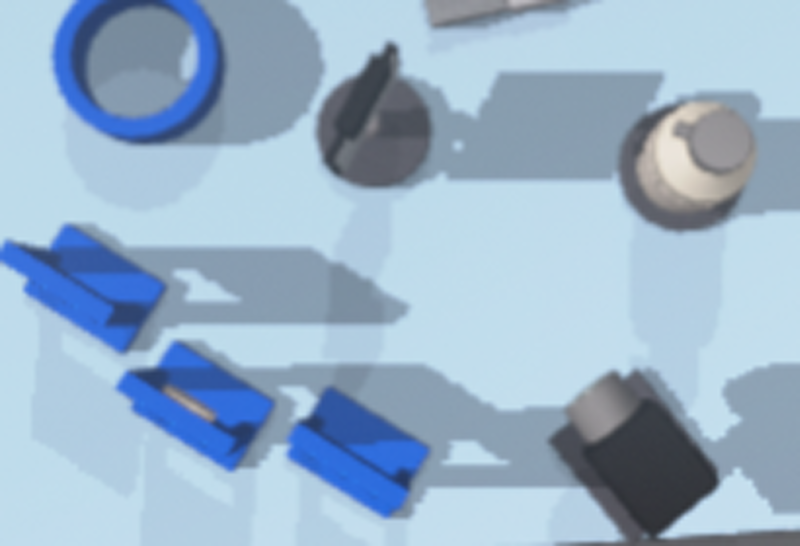

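Run:
```python
from h import *
for n,c,p,z in[("mark","scene",(282.4,148.4),.098),("mark","top",(140+190/3.9,165+401/3.9),.11),("lens","scene",(200.4,169.6),.098),("lens","top",(140+590/3.9,165+395/3.9),.115),
 ("cap","scene",(189.7,186.7),.171),("cap","top",(325.2,200.2),.171),("bar","scene",(278,159.7),.187),("bar","top",(234.4,188.7),.187),("foot","scene",(275,222.3),.018),("foot","top",(235.7,198.2),.018)]:
    print(n,c,np.round(plane(c,[p],z)[0],4))
a,b=plane("top",[(140+392/3.9,165+46/3.9),(140+345/3.9,165+135/3.9)],.187);print(np.degrees(np.arctan2(*(a-b)[[1,0]])),np.linalg.norm(a-b))
```

```text
mark scene [0.4164 0.1148 0.098 ]
mark top [0.4188 0.1116 0.11  ]
lens scene [ 0.4239 -0.1089  0.098 ]
lens top [ 0.4271 -0.111   0.115 ]
cap scene [ 0.5677 -0.175   0.171 ]
cap top [ 0.5663 -0.1752  0.171 ]
bar scene [0.57   0.0245 0.187 ]
bar top [0.5843 0.0134 0.187 ]
foot scene [0.5851 0.0178 0.018 ]
foot top [0.5837 0.0168 0.018 ]
-26.189197465427462 0.05308871723260126
```

Request:
apply_moves --targets '[{"translation": [0,0,-0.4],"twist": 0,"hand": 0},{"translation": [-0.35,-0.34,-0.05],"twist": 0,"hand": 0},{"translation": [-0.35,-0.34,-0.05],"twist": 0,"hand": 0},{"translation": [-0.35,-0.34,-0.05],"twist": 0,"hand": 0},{"translation": [-0.35,-0.34,0],"twist": 0,"hand": 0},{"translation": [-0.35,-0.34,0],"twist": 0,"hand": 0},{"translation": [-0.35,-0.34,0],"twist": 0,"hand": 0},{"translation": [-0.35,-0.34,0],"twist": 0,"hand": 0}]'

```text
time: 2.2
tool_pos: [0.3681, 0.2713, 0.2757]
tool_rot: [0.0, 0.183, 0.983, 0.0]
contact_force: [1.5, -0.1, -0.0]
gripper_width: -0.0
grasp_force: 0.0
```

Request:
apply_moves --targets '[{"translation": [-0.35,-0.34,0],"twist": 0,"hand": 0},{"translation": [-0.35,-0.34,0],"twist": 0,"hand": 0},{"translation": [-0.35,-0.34,0],"twist": 0,"hand": 0},{"translation": [-0.35,-0.34,0],"twist": 0,"hand": 0},{"translation": [-0.35,-0.34,0],"twist": 0,"hand": 0},{"translation": [-0.35,-0.34,0],"twist": 0,"hand": 0},{"translation": [-0.35,-0.34,0],"twist": 0,"hand": 0},{"translation": [0,0,0],"twist": 0,"hand": 0}]'

```text
time: 3.0
tool_pos: [0.5119, -0.0418, 0.275]
tool_rot: [-0.0, 0.186, 0.983, -0.001]
contact_force: [0.6, -0.1, 0.5]
gripper_width: -0.004
grasp_force: 0.0
```

Request:
apply_moves --targets '[{"translation": [-0.33,-0.35,0],"twist": 0,"hand": 0},{"translation": [-0.33,-0.35,0],"twist": 0,"hand": 0},{"translation": [-0.33,-0.35,0],"twist": 0,"hand": 0},{"translation": [0,0,0.25],"twist": 0,"hand": 0},{"translation": [0,0,0.25],"twist": 0,"hand": 0},{"translation": [0,0,0.2],"twist": 0,"hand": 0},{"translation": [0,0,0],"twist": 0,"hand": 0}]'

```text
time: 3.7
tool_pos: [0.5634, -0.1694, 0.2014]
tool_rot: [-0.003, 0.183, 0.983, 0.001]
contact_force: [-0.9, -0.3, -1.1]
gripper_width: 0.0
grasp_force: 0.0
```

Run:
```python
from h import *
f=[cv2.resize(grab_frame(c)[y:y+100,x:x+100,::-1],None,fx=4,fy=4,interpolation=cv2.INTER_CUBIC) for c,x,y in(("scene",140,120),("top",275,150))]
cv2.imwrite("pics/cap1.png",np.hstack(f)); s=state(); print(s["tool_pos"],s["tool_rot"],s["joint_pos"])
```

```text
[ 0.56539843 -0.17023259  0.20567119] [-1.51530497e-04  1.82590755e-01  9.83188988e-01  8.54344716e-05] [-4.18494451e-01 -1.90218538e-02  1.71020104e+00  9.63425495e-05
  1.45074798e+00 -1.62206060e+00]
```

View pics/cap1.png

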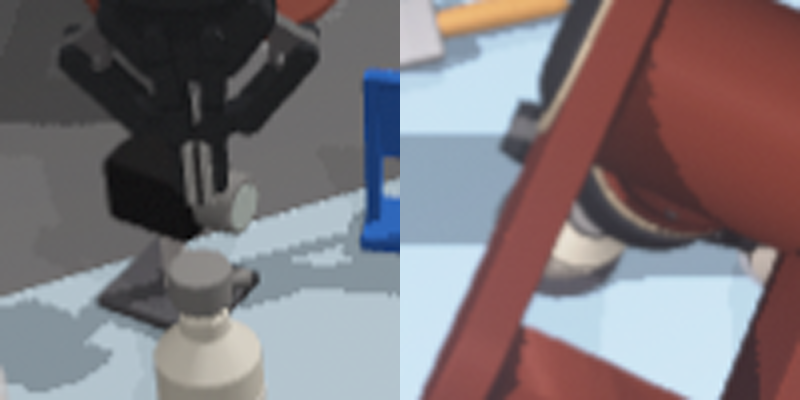

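Request:
apply_moves --targets '[{"translation": [-0.03,-0.04,0],"twist": 0,"hand": 0},{"translation": [0,0,0.06],"twist": 0,"hand": 0},{"translation": [0,0,0.05],"twist": 0,"hand": 0},{"translation": [0,0,0.03],"twist": 0,"hand": 0},{"translation": [0,0,0.03],"twist": 0,"hand": 0},{"translation": [0,0,0.02],"twist": 0,"hand": 0},{"translation": [0,0,0],"twist": 0,"hand": 0},{"translation": [0,0,0],"twist": 0,"hand": 0}]'

```text
time: 4.6
tool_pos: [0.5668, -0.1756, 0.1864]
tool_rot: [0.0, 0.183, 0.983, -0.0]
contact_force: [0.3, 0.5, -0.2]
gripper_width: -0.001
grasp_force: 0.0
```

Request:
apply_moves --targets '[{"translation": [0,0,0.03],"twist": 0,"hand": 0},{"translation": [0,0,0.02],"twist": 0,"hand": 0},{"translation": [0,0,0],"twist": 0,"hand": 0},{"translation": [0,0,0],"twist": 0,"hand": 0}]'

```text
time: 5.0
tool_pos: [0.5667, -0.1755, 0.1813]
tool_rot: [-0.0, 0.183, 0.983, 0.0]
contact_force: [-0.6, -0.2, 0.2]
gripper_width: 0.003
grasp_force: 0.0
```

Run:
```python
from h import *
f=[cv2.resize(grab_frame(c)[y:y+100,x:x+100,::-1],None,fx=5,fy=5,interpolation=cv2.INTER_CUBIC) for c,x,y in(("scene",140,130),)]
cv2.imwrite("pics/cap2.png",np.hstack(f)); s=state(); print(s["tool_pos"],s["contact_force"],s["joint_efforts"])
```

```text
[ 0.5667936  -0.17556138  0.18140812] [-0.80468433 -0.35552751 -0.0776328 ] [ 1.26699080e-03 -3.64529622e+01 -3.62230432e+01 -2.52762156e-04
  2.65400435e-03  1.09408521e-05]
```

View pics/cap2.png

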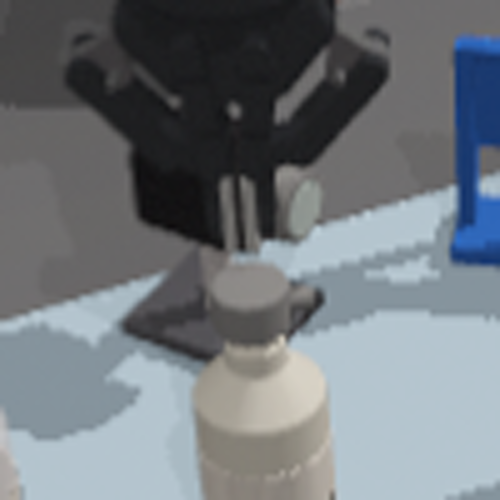

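```bash
cat >> h.py <<'E'
def proj(c,p):
    K=get_calibration(c);P=np.linalg.inv(np.array(K["pose"]));q=np.atleast_2d(p)@P[:3,:3].T+P[:3,3];q=q*[1,-1,-1]
    return cv2.projectPoints(q,np.zeros(3),np.zeros(3),np.array(K["camera_matrix"],float),np.array(K["D"],float))[0].reshape(-1,2)
E
python3 - <<'E'
from h import *
x,y,z=state()["tool_pos"]
for dz in(0,-.007,-.022):
    p=proj("scene",[x,y,z+dz])[0]; print(dz,p,(p-[140,130])*5)
p=proj("scene",[.567,-.175,.171])[0];print(p,(p-[140,130])*5)
E
```

```text
0 [188.95175513 182.52672314] [244.75877563 262.63361572]
-0.007 [189.20063098 185.21084147] [246.00315488 276.05420733]
-0.022 [189.72814605 190.8818883 ] [248.64073024 304.40944148]
[189.61181916 186.50202892] [248.05909578 282.51014459]
```

Request:
apply_moves --targets '[{"translation": [0,0,0.03],"twist": 0,"hand": 0},{"translation": [0,0,0.02],"twist": 0,"hand": 0},{"translation": [0,0,0],"twist": 0,"hand": 0},{"translation": [0,0,0],"twist": 0,"hand": 0}]'

```text
time: 5.45
tool_pos: [0.5667, -0.1755, 0.1762]
tool_rot: [-0.0, 0.183, 0.983, 0.0]
contact_force: [0.3, 0.4, 0.0]
gripper_width: -0.001
grasp_force: 0.0
```

Request:
apply_moves --targets '[{"translation": [0,0,0.02],"twist": 0,"hand": 0},{"translation": [0,0,0.02],"twist": 0,"hand": 0},{"translation": [0,0,0],"twist": 0,"hand": 0},{"translation": [0,0,0],"twist": 0,"hand": 0}]'

```text
time: 5.85
tool_pos: [0.5667, -0.1755, 0.1723]
tool_rot: [-0.0, 0.183, 0.983, 0.0]
contact_force: [-0.3, -0.9, -0.3]
gripper_width: -0.004
grasp_force: 0.0
```

Run:
```python
from h import *
f=[cv2.resize(grab_frame(c)[y:y+60,x:x+60,::-1],None,fx=9,fy=9,interpolation=cv2.INTER_NEAREST) for c,x,y in(("scene",160,155),)]
cv2.imwrite("pics/cap3.png",np.hstack(f)); s=state(); print(s["tool_pos"],s["contact_force"],recognise("scene","cap_top"))
```

```text
[ 0.56678337 -0.17554341  0.17239309] [-0.24721079  0.29250717  0.21912359] [{'point': [0.5778, -0.1731, 0.1654], 'score': 0.66}]
```

View pics/cap3.png

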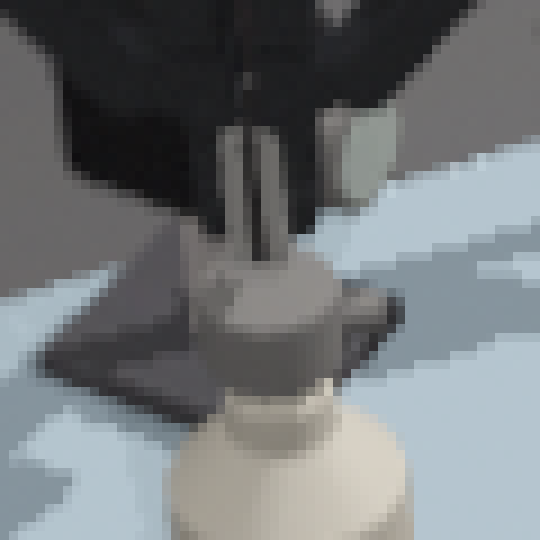

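Request:
apply_moves --targets '[{"translation": [0,0,0.02],"twist": 0,"hand": 0},{"translation": [0,0,0.02],"twist": 0,"hand": 0},{"translation": [0,0,0],"twist": 0,"hand": 0},{"translation": [0,0,0],"twist": 0,"hand": 0}]'

```text
time: 6.35
tool_pos: [0.5667, -0.1755, 0.1682]
tool_rot: [-0.0, 0.183, 0.983, 0.0]
contact_force: [-0.3, -0.8, -0.4]
gripper_width: -0.005
grasp_force: 0.0
```

Request:
apply_moves --targets '[{"translation": [0,0,0.02],"twist": 0,"hand": 0},{"translation": [0,0,0.02],"twist": 0,"hand": 0},{"translation": [0,0,0],"twist": 0,"hand": 0},{"translation": [0,0,0],"twist": 0,"hand": 0}]'

```text
time: 6.75
tool_pos: [0.5667, -0.1755, 0.1642]
tool_rot: [-0.0, 0.183, 0.983, 0.0]
contact_force: [-0.2, -0.1, 0.7]
gripper_width: -0.001
grasp_force: 0.0
```

Run:
```python
from h import *
f=[cv2.resize(grab_frame(c)[y:y+60,x:x+60,::-1],None,fx=9,fy=9,interpolation=cv2.INTER_NEAREST) for c,x,y in(("scene",160,155),)]
cv2.imwrite("pics/cap4.png",np.hstack(f)); s=state(); print(s["tool_pos"],s["contact_force"]); print(proj("scene",s["tool_pos"]))
```

```text
[ 0.5667738  -0.1755507   0.16436249] [-0.59332604  0.90946244  0.63397585]
[[189.55687975 189.01406888]]
```

View pics/cap4.png

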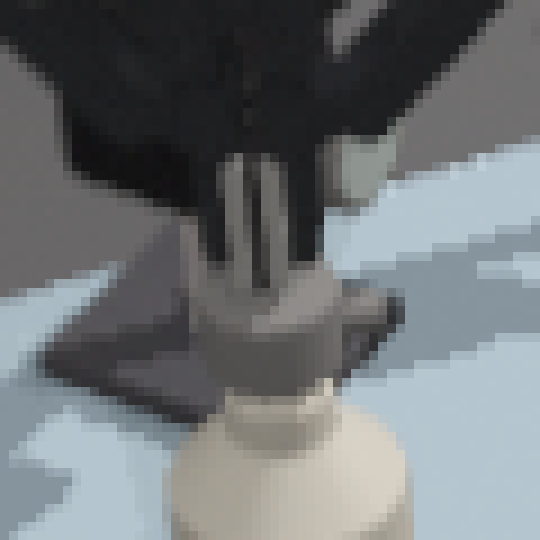

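Request:
apply_moves --targets '[{"translation": [0,0,0.02],"twist": 0,"hand": 0},{"translation": [0,0,0.01],"twist": 0,"hand": 0},{"translation": [0,0,0],"twist": 0,"hand": 0},{"translation": [0,0,0],"twist": 0,"hand": 0}]'

```text
time: 7.2
tool_pos: [0.5668, -0.1755, 0.1613]
tool_rot: [-0.0, 0.183, 0.983, 0.0]
contact_force: [0.4, 1.1, 0.2]
gripper_width: 0.002
grasp_force: 0.0
```

Request:
apply_moves --targets '[{"translation": [0,0,0.02],"twist": 0,"hand": 0},{"translation": [0,0,0.01],"twist": 0,"hand": 0},{"translation": [0,0,0],"twist": 0,"hand": 0},{"translation": [0,0,0],"twist": 0,"hand": 0}]'

```text
time: 7.6
tool_pos: [0.5671, -0.1757, 0.1588]
tool_rot: [0.0, 0.183, 0.983, -0.0]
contact_force: [0.4, 0.2, 1.1]
gripper_width: -0.002
grasp_force: 1.0
```

Request:
apply_moves --targets '[{"translation": [0,0,0.02],"twist": 0,"hand": 0},{"translation": [0,0,0.02],"twist": 0,"hand": 0},{"translation": [0,0,0],"twist": 0,"hand": 0},{"translation": [0,0,0],"twist": 0,"hand": 0}]'

```text
time: 8.0
tool_pos: [0.567, -0.1757, 0.1548]
tool_rot: [0.0, 0.183, 0.983, -0.0]
contact_force: [-0.3, 0.9, 4.7]
gripper_width: -0.001
grasp_force: 2.0
```

Request:
apply_moves --targets '[{"translation": [0,0,0.02],"twist": 0,"hand": 0},{"translation": [0,0,0.01],"twist": 0,"hand": 0},{"translation": [0,0,0],"twist": 0,"hand": 0},{"translation": [0,0,0],"twist": 0,"hand": 0}]'

```text
time: 8.4
tool_pos: [0.5671, -0.1757, 0.1531]
tool_rot: [0.0, 0.183, 0.983, -0.0]
contact_force: [-2.5, 1.5, 10.2]
gripper_width: 0.001
grasp_force: 4.9
```

Request:
apply_moves --targets '[{"translation": [0,0,0.02],"twist": 0,"hand": 0},{"translation": [0,0,0.01],"twist": 0,"hand": 0},{"translation": [0,0,0],"twist": 0,"hand": 0},{"translation": [0,0,0],"twist": 0,"hand": 0}]'

```text
time: 8.8
tool_pos: [0.5673, -0.1757, 0.1529]
tool_rot: [0.001, 0.183, 0.983, -0.0]
contact_force: [-7.7, 4.0, 20.2]
gripper_width: -0.002
grasp_force: 10.1
```

Run:
```python
from h import *
f=[cv2.resize(grab_frame(c)[y:y+h,x:x+w,::-1],None,fx=k,fy=k,interpolation=cv2.INTER_CUBIC) for c,x,y,w,h,k in(("scene",160,155,60,60,9),)]
cv2.imwrite("pics/cap5.png",f[0]); s=state(); print(s["tool_pos"],s["contact_force"])
```

```text
[ 0.56724048 -0.175764    0.15286069] [-8.15582917  3.61974231 20.40914404]
```

View pics/cap5.png

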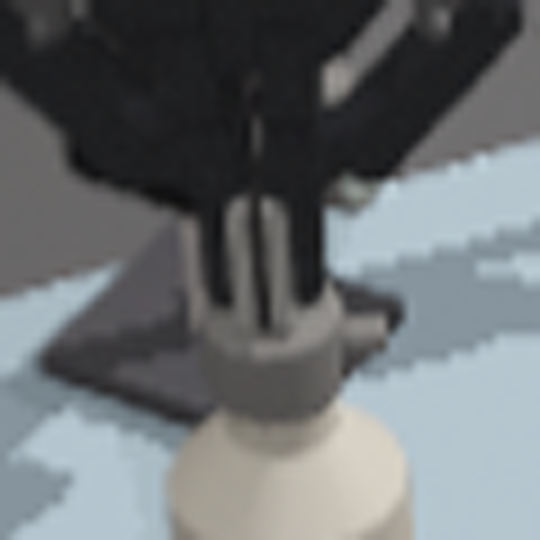

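Request:
apply_moves --targets '[{"translation": [0,0,-0.1],"twist": 0,"hand": 0},{"translation": [0,0,-0.2],"twist": 0,"hand": 0},{"translation": [0,0,-0.45],"twist": 0,"hand": 0},{"translation": [0,0,0],"twist": 0,"hand": 0},{"translation": [0.14,0.46,0],"twist": 0,"hand": 0.8},{"translation": [0.14,0.46,0],"twist": 0,"hand": 0.8},{"translation": [0.14,0.46,0],"twist": 0,"hand": 0.8},{"translation": [0.14,0.46,0],"twist": 0,"hand": 0.8}]'

```text
time: 9.65
tool_pos: [0.5799, 0.018, 0.222]
tool_rot: [-0.001, 0.183, 0.983, -0.0]
contact_force: [0.3, -0.1, 0.3]
gripper_width: 0.679
grasp_force: 0.0
```

Request:
apply_moves --targets '[{"translation": [0,0,0],"twist": 0.94,"hand": 0.8},{"translation": [0,0,0],"twist": 0,"hand": 0.8},{"translation": [0,0,0],"twist": 0,"hand": 0.8}]'

```text
time: 9.95
tool_pos: [0.5802, 0.0161, 0.2223]
tool_rot: [-0.001, 0.228, 0.974, -0.0]
contact_force: [1.0, 0.4, 0.1]
gripper_width: 0.802
grasp_force: 0.0
```

Run:
```python
from h import *
f=[cv2.resize(grab_frame(c)[y:y+110,x:x+100,::-1],None,fx=k,fy=k,interpolation=cv2.INTER_CUBIC) for c,x,y,k in(("scene",235,125,4),("scene",150,140,4))]
cv2.imwrite("pics/bar1.png",np.hstack(f)); s=state(); print(s["tool_pos"],s["tool_rot"],s["joint_pos"],s["time"]); print(proj("scene",s["tool_pos"]),recognise("scene","cap_top"),recognise("scene","mirror_bar"))
```

```text
[0.58046159 0.01538992 0.22279944] [-4.37937003e-04  2.28965122e-01  9.73434520e-01 -1.25590872e-04] [-1.01559129e-01 -5.28833020e-02  1.71447287e+00 -1.36561191e-04
  1.48090406e+00 -1.21031423e+00] 10.05
[[277.01165944 149.35270125]] [{'point': [0.5753, -0.1736, 0.1654], 'score': 0.5}] [{'point': [0.5994, 0.0065, 0.1564], 'score': 0.79}]
```

View pics/bar1.png

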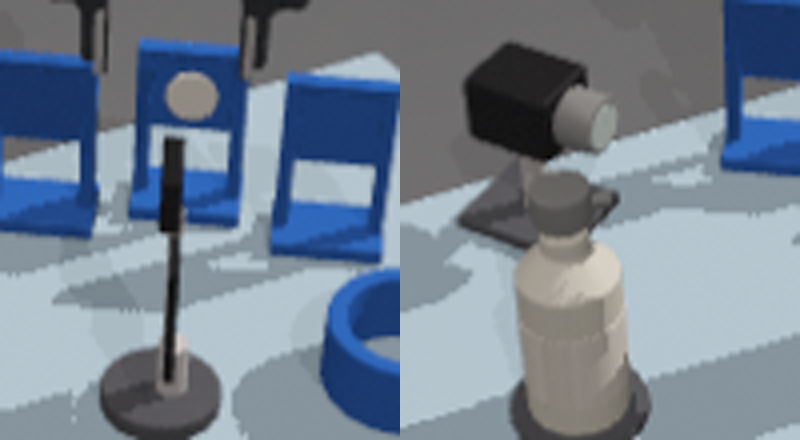

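Request:
apply_moves --targets '[{"translation": [0.0,0.0,0.25],"twist": 0,"hand": 0.8},{"translation": [0,0,0.25],"twist": 0,"hand": 0.8},{"translation": [0,0,0.22],"twist": 0,"hand": 0.8},{"translation": [0,0,0],"twist": 0,"hand": 0.8},{"translation": [0,0,0],"twist": 0,"hand": 0.8}]'

```text
time: 10.65
tool_pos: [0.5806, 0.0158, 0.1515]
tool_rot: [-0.0, 0.229, 0.973, -0.0]
contact_force: [0.6, -0.1, 0.2]
gripper_width: 0.797
grasp_force: 0.0
```

Request:
apply_moves --targets '[{"translation": [0,0,0],"twist": 0,"hand": 0.5},{"translation": [0,0,0],"twist": 0,"hand": 0.4},{"translation": [0,0,0],"twist": 0,"hand": 0.3},{"translation": [0,0,0],"twist": 0,"hand": 0.25},{"translation": [0,0,0],"twist": 0,"hand": 0.2},{"translation": [0,0,0],"twist": 0,"hand": 0.2}]'

```text
time: 11.25
tool_pos: [0.5808, 0.0164, 0.1516]
tool_rot: [0.0, 0.229, 0.973, 0.0]
contact_force: [0.8, 0.8, -0.6]
gripper_width: 0.198
grasp_force: 0.2
```

Request:
apply_moves --targets '[{"translation": [0,0,0],"twist": 0,"hand": 0.1},{"translation": [0,0,0],"twist": 0,"hand": 0},{"translation": [0,0,0],"twist": 0,"hand": 0},{"translation": [0,0,0],"twist": 0,"hand": 0},{"translation": [0,0,0],"twist": 0,"hand": 0}]'

```text
time: 11.75
tool_pos: [0.5819, 0.0185, 0.1519]
tool_rot: [0.001, 0.229, 0.973, 0.003]
contact_force: [4.2, 7.9, -0.1]
gripper_width: 0.131
grasp_force: 59.6
```

Run:
```python
from h import *
s=state(); print(s["tool_pos"],s["tool_rot"],s["contact_force"],s["ft_torque"],s["gripper_width"],s["grasp_force"],s["time"])
w,x,y,z=s["tool_rot"]; print("y angle",np.degrees(2*np.arctan2(y,x))-90)
```

```text
[0.58188974 0.01847623 0.15190621] [0.00115546 0.22895434 0.97343323 0.00251276] [ 4.18392027  7.93666118 -0.07787826] [ 0.94365782 -0.55369207 -0.32116094] 0.1311505090975911 59.58295404911041 11.75
y angle 63.52886231251537
```

Request:
apply_moves --targets '[{"translation": [0,0.025,0],"twist": 0,"hand": 0},{"translation": [0,0,0],"twist": 0.5,"hand": 0},{"translation": [0,0,0],"twist": 0.5,"hand": 0},{"translation": [0,0,0],"twist": 0.5,"hand": 0},{"translation": [0,0,0],"twist": 0.5,"hand": 0},{"translation": [0,0,0],"twist": 0,"hand": 0}]'

```text
time: 12.35
tool_pos: [0.5823, 0.0191, 0.1519]
tool_rot: [0.0, 0.325, 0.946, 0.001]
contact_force: [2.6, 4.1, 0.8]
gripper_width: 0.125
grasp_force: 59.7
```

```bash
cat > s.py <<'E'
from h import *
s=state(); print(s["tool_pos"],s["tool_rot"],s["contact_force"],s["ft_torque"],s["gripper_width"],s["grasp_force"],s["time"],s["joint_pos"][5])
w,x,y,z=s["tool_rot"]; print("y angle",np.degrees(2*np.arctan2(y,x))-90)
E
python3 s.py
```

```text
[0.58231643 0.01912968 0.15192269] [4.81680434e-04 3.24639590e-01 9.45837397e-01 7.22951909e-04] [2.62261503 4.14552994 0.8339848 ] [ 0.40814154 -0.16776438  0.02750666] 0.12507907934646556 59.688865542411804 12.35 -1.0052451406584328
y angle 52.11250297393178
```

Request:
apply_moves --targets '[{"translation": [0,0.015,0],"twist": 0.5,"hand": 0},{"translation": [0,0,0],"twist": 0.8,"hand": 0},{"translation": [0,0,0],"twist": 0.8,"hand": 0},{"translation": [0,0,0],"twist": 0.8,"hand": 0},{"translation": [0,0,0],"twist": 0.8,"hand": 0},{"translation": [0,0,0],"twist": 0.8,"hand": 0},{"translation": [0,0,0],"twist": 0,"hand": 0}]'

```text
time: 13.05
tool_pos: [0.5836, 0.0203, 0.1519]
tool_rot: [0.001, 0.528, 0.85, 0.001]
contact_force: [3.7, 4.0, 0.7]
gripper_width: 0.126
grasp_force: 59.6
```

Request:
apply_moves --targets '[{"translation": [0,0,0],"twist": 0.8,"hand": 0},{"translation": [0,0,0],"twist": 0.8,"hand": 0},{"translation": [0,0,0],"twist": 0.8,"hand": 0},{"translation": [0,0,0],"twist": 0.8,"hand": 0},{"translation": [0,0,0],"twist": 0.7,"hand": 0},{"translation": [0,0,0],"twist": 0,"hand": 0},{"translation": [0,0,0],"twist": 0,"hand": 0}]'

```text
time: 13.75
tool_pos: [0.5851, 0.0207, 0.1519]
tool_rot: [0.002, 0.682, 0.732, 0.003]
contact_force: [10.0, 5.2, -2.9]
gripper_width: 0.124
grasp_force: 59.2
```

```bash
python3 s.py
python3 - <<'E'
from h import *
f=grab_frame("scene"); cv2.imwrite("pics/end.png",f[:,:,::-1])
for c in ("scene",):
    for q in("mirror_face","mark","lens"):
        R=regions_of(c,q)
        for r in R[:2]:
            ys,xs=np.nonzero(r["pixels"]); print(q,round(r["score"],2),len(xs),xs.min(),xs.max(),ys.min(),ys.max())
# darkest plate pixels below the bar: extent per row
h=f[180:235,250:310].max(2)
for y in range(0,55,4): print(180+y," ".join(f"{v:3d}" for v in h[y,::2]))
E
```

```text
[0.58505152 0.02068762 0.15190906] [0.00165276 0.681674   0.73164861 0.00285332] [10.00060606  5.21677896 -2.92451613] [ 0.66825034 -1.19713415  0.0609471 ] 0.124469997462901 59.15245056152344 13.75 -0.1642306027302471
y angle 4.050231295387377
mirror_face 0.87 972 262 292 165 213
mirror_face 0.23 194 268 295 154 180
mark 0.61 169 269 297 140 180
lens 0.8 1152 164 204 151 202
180 131 128 127 127 128 209 160 159 160 135  21  79 116 110 136 136 119  94  80  55  33  34 139 209 182 145 135 113 133 189
184 120 120 113 108 145 160 160 160 160 160 159 143  92  93 127  62  22  21  21  21  23  66 207 159 160 158 138 189 189 189
188 145 144 145 145 183 183 103  25  23  22  21  20  21  23  22  22  21  21  22  21  21  59 194 194 160 160 131 117 115 117
192 198 198 198 198 199 199  71  21  20  21  23  22  22  23  22  23  21  21  20  21  20  96 184 184 184 184 160 160 160 160
196 199 171 171 144 145 159  21  23  21  23  22  21  21  21  23  21  22  21  22  21  22 125 160 160 195 197 209 209 209 209
200 151 152 145 145 145 145  19  22  22  21  22  21  22  21  21  23  20  23  23  22  23 200 209 209 2
[... 314 characters left out ...]
  20  48  86 156 190 185 191 209 209 209 209 209 209 209 209 209 209 209 209 175
216 209 205 198 198 199 197 103  81  94  93  94  89 110 125 125 135  94  95 115 198 209 209 209 209 206 179 159 160 160 160
220 209 209 209 204 182  96  94  94  96  95  79  78 116 126 125 139  96  94  95  94 193 209 205 160 159 160 160 160 159 159
224 209 209 182 160 159  57  67  67  67  67  67  68  68 100 101  96  96  96  97  97 161 205 160 159 160 160 160 160 159 159
228 209 208 160 159 160 142  51  64  85  93  96  95  95  95  95  95  96  97  90  76 209 205 160 159 160 159 160 159 160 160
232 181 159 160 159 160 159 159  92  52  53  54  59  62  66  63  59  56  59 139 209 209 209 193 160 159 160 160 159 160 160
```

Run:
```python
from h import *
f=cv2.imread("pics/end.png").max(2).astype(float)
# sub-pixel bottom and top plate edges per column
B=[]
for x in range(264,290):
    col=f[:,x]
    y=next(y for y in range(198,225) if col[y]>57)
    B.append((x, y-1+ (57-col[y-1])/(col[y]-col[y-1])))
B=np.array(B); print(np.round(B[:,1],1))
for sel in (B,B[:13],B[13:]):
    k=np.polyfit(sel[:,0],sel[:,1],1); r=sel[:,1]-np.polyval(k,sel[:,0])
    k=np.polyfit(sel[abs(r)<1,0],sel[abs(r)<1,1],1)
    w=plane("scene",[(263,np.polyval(k,263)),(291,np.polyval(k,291))],.059); d=w[1]-w[0]
    print(k,w,np.degrees(np.arctan2(d[1],d[0])),np.linalg.norm(d))
```

```text
[215.2 214.7 214.3 214.3 213.7 213.3 212.9 212.7 212.3 211.9 211.5 210.8
 210.5 210.3 209.7 209.4 209.3 208.6 208.3 208.1 207.4 207.2 206.7 206.4
 206.2 205.7]
[ -0.38284609 316.2814345 ] [[ 0.59380356 -0.01829528  0.059     ]
 [ 0.58471293  0.0574279   0.059     ]] 96.84564015840782 0.07626689396369224
[ -0.38403844 316.60927945] [[ 0.5938477  -0.01831504  0.059     ]
 [ 0.58465158  0.05745879  0.059     ]] 96.91972879963681 0.0763298204869734
[ -0.37616562 314.38495323] [[ 0.59337141 -0.01810183  0.059     ]
 [ 0.58486535  0.05735115  0.059     ]] 96.43198629266647 0.07593092940693348
```

Request:
apply_moves --targets '[{"translation": [0.015,0.03,0],"twist": 0,"hand": 0},{"translation": [0,0,0],"twist": 0.03,"hand": 0},{"translation": [0,0,0],"twist": 0,"hand": 0},{"translation": [0,0,0],"twist": 0,"hand": 0}]'

```text
time: 14.35
tool_pos: [0.5852, 0.0208, 0.1518]
tool_rot: [-0.0, 0.683, 0.73, -0.001]
contact_force: [-3.7, -0.7, 5.1]
gripper_width: 0.128
grasp_force: 60.4
```

```bash
python3 s.py
```

```text
[0.58519246 0.02077444 0.1518272 ] [-4.73290586e-05  6.83302444e-01  7.30135012e-01 -7.94674516e-04] [-3.74791942 -0.74507595  5.10537944] [-0.27306133  0.55454652  0.0405952 ] 0.12847989570211107 60.35408556461334 14.35 -0.15696042066182708
y angle 3.795466355213918
```

Run:
```python
from h import *
f=np.mean([grab_frame("scene").max(2).astype(float) for _ in range(2)],0)
B=[]
for x in range(266,290):
    col=f[:,x]; y=next(y for y in range(198,225) if col[y]>60)
    bg=col[y+2]; dark=21
    # area-based edge between y-3 and y+2
    frac=np.clip((bg-col[y-2:y+2])/(bg-dark),0,1).sum()
    B.append((x,y-2-.5+frac,bg))
B=np.array(B); print(np.round(B[:,1:],1).tolist())
k=np.polyfit(B[:,0],B[:,1],1)
for _ in range(3):
    r=abs(B[:,1]-np.polyval(k,B[:,0]))<.5; k=np.polyfit(B[r,0],B[r,1],1)
w=plane("scene",[(263,np.polyval(k,263)),(291.3,np.polyval(k,291.3))],.059); d=w[1]-w[0]
print(r.sum(),k,w.mean(0),np.degrees(np.arctan2(d[1],d[0])),np.linalg.norm(d))
t=np.radians(93.8); c=np.array([.5835+.006*np.sin(t),.0185-.006*np.cos(t)])
for a in(93.8,96):
    u=np.array([np.cos(np.radians(a)),np.sin(np.radians(a))]); print(a,proj("scene",[[*(c+s*u),.059] for s in(-.038,.038)]).tolist())
```

```text
[[214.4, 96.0], [214.1, 94.0], [213.8, 93.0], [213.4, 95.0], [213.0, 92.0], [212.7, 88.5], [212.2, 88.5], [212.0, 90.0], [211.7, 108.0], [211.1, 125.0], [210.9, 146.5], [210.6, 157.0], [210.5, 190.5], [210.2, 202.0], [209.8, 184.0], [209.4, 188.5], [208.8, 199.0], [208.5, 209.0], [208.1, 209.0], [207.8, 209.0], [207.5, 209.5], [207.1, 209.5], [206.8, 209.0], [206.5, 209.0]]
24 [ -0.34452981 306.06964557] [0.59051973 0.01931102 0.059     ] 94.38113729372934 0.07505864342986258
93.8 [[262.38605690987447, 215.18486447886514], [291.19984104720214, 205.52188172834718]]
96 [[262.69720609968255, 215.5665327686748], [290.8719303735482, 205.1591636801379]]
```

Request:
apply_moves --targets '[{"translation": [0,-0.007,0],"twist": -0.04,"hand": 0},{"translation": [0,0,0],"twist": 0,"hand": 0},{"translation": [0,0,0],"twist": 0,"hand": 0},{"translation": [0,0,0],"twist": 0,"hand": 0}]'

```text
time: 14.85
tool_pos: [0.5852, 0.0208, 0.1519]
tool_rot: [0.001, 0.682, 0.731, -0.0]
contact_force: [-0.4, -2.7, 4.4]
gripper_width: 0.129
grasp_force: 60.4
```

```bash
python3 s.py; python3 -c "
from plant import *
print(job_done())"
```

```text
[0.58520114 0.02081212 0.15187665] [ 6.48832418e-04  6.81946530e-01  7.31401728e-01 -1.45071812e-04] [-0.43889209 -2.74829316  4.3954599 ] [-0.48323344  0.2929838   0.08275869] 0.12869320339100357 60.403690338134766 14.85 -0.16072745575587072
y angle 4.008097000161101
the job is handed in; nothing more can be done
None
```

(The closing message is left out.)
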